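# Sort spring applicators by plunger resistance

### The arm

A 6-joint arm with a two-finger parallel gripper is mounted at the origin on a cart in front of the work surface, level with it; the furniture and walls round the work are solid. World frame = base frame: x ahead of the robot, y to its left, z up, the work surface at z = 0. Lengths are in mm, angles in rad, forces in N, time in s.
With the tool pointing down it reaches from about 325 to 875 mm from the base axis. Payload 4.4 kg.
Tool frame: the origin (TCP) lies on the centre line of the jaws, within the pads' length; the fingertips stand ahead of it and the grasp point (between the pads) lies 6 mm ahead of it (ctrl.tcp_to_tips is the z of the fingertips in the tool frame, in mm); z points along the fingers, y is the line along which they close (so a half turn about z gives the same grasp; the last joint's range is limited). The gripper opens to 85 mm and grips with 20 to 120 N. Pads are 22 mm wide; open, the fingers measure 114 mm over their backs; the gripper's body (76 mm by 85 mm) begins 54 mm behind the grasp point. The pads swing forward as they close: fully open they stand 13 mm farther back than shut.
Start: joints at [-1.347, 0.207, 1.542, -0, 1.393, -0.15], TCP at [210.488, -535.091, 256.282] pointing down, gripper open.
Joint ranges: [-2.73, 2.73], [-0.86, 2.22], [0.23, 2.46], [-1.11, 4.25], [0.08, 2.63], [-2.82, 2.82]. Speed limits (rad/s): [2.79, 2.79, 3.14, 3.14, 3.14, 3.14].

### API

Orientations are given as a 3x3 rotation matrix whose columns are the frame's x, y, z axes.
In Python, from plant import ctrl, sensors, optics gives the robot as it stands. Calls block until the motion is done:
- ctrl.move_ptp(position, orientation): joint-space move of the TCP to a pose.
- ctrl.move_l(position, rot=None, vel=150, threshold=None): straight line of the TCP; rot=None keeps the orientation; vel is the mean speed in mm/s. With threshold (N) it stops when the force on the tool has changed by that much, and returns True; else False.
- ctrl.set_joints(angles): joint-space move.
- ctrl.gripper_to(opening, force=None): finger opening in mm; force is the grip in N (None keeps the last); returns when the fingers have stopped.
- ctrl.hold(seconds).
- ctrl.solve_ik(position, orientation): joint angles nearest the present ones, or None.
- sensors.read_state(): the state.
- optics.grab_frame(name): name is "scene" or "top"; returns (picture, depth): 400x640x3 uint8, red, green, blue; 400x640 float32, mm along the optical axis (not along the pixel's ray), 0 where there is no reading.
- optics.camera_params(name): a dict with "mtx" (3x3 intrinsics, pixels), "R" (3x3) and "t" (3): a world point X has camera coordinates R X + t. Camera axes: x right, y down, z forward; pixel columns grow to the right and rows downward; lengths in mm; the calibration is good to about 2 mm. A picture is of the moment at which its call begins. camera_params takes no time and is no camera call.
A pose or a line that the arm cannot do raises ctrl.MotionError and nothing moves.
- ctrl.finish_job(): hands the job in; it is judged then, once.
The state is a dict: "t": time; "q": joint angles; "qvel": joint speeds; "tau": joint torques, N m; "eef_pos": TCP position; "eef_rot": TCP orientation; "force": force on the tool from outside, world axes, zero at the start; "wrist_torque": the same for the moment, N m; "grip_width": finger opening in mm; "grasp_force": force on a finger pad.
Only numpy, scipy, OpenCV 4.12 (cv2) and the standard library are available. Lean on these libraries where they do the work, as an engineer would, in place of code of your own. Each camera call takes 0.05 s, during which the arm holds its last target. There are 200 camera calls.

### The job

The four spring-loaded applicators on the worktop look alike, but some have a stiff plunger spring and some a worn, weak one: feel it by pressing their plungers. Stand each stiff applicator upright in the steel tray with the loop handles and each weak one upright in the tray without handles. Do not knock any applicator over, and leave the other things where they are.

Things in the scene. Friction and masses are not known exactly. Their poses are not given: they have to be found in the camera images.
- applicator_a: Spring-loaded applicator, loose, about 90 g, upright; all four look exactly alike. Grey round foot 42 mm across, 7 mm high; white ribbed barrel 30 mm across from 7 to 50 mm height (grasp it there); above it a grey thumb plunger with a flat round head, the top of it all at 64 mm. Origin: centre of the underside of the foot; z along the barrel, up.
- applicator_b: Spring-loaded applicator, loose, about 90 g, upright; all four look exactly alike. Grey round foot 42 mm across, 7 mm high; white ribbed barrel 30 mm across from 7 to 50 mm height (grasp it there); above it a grey thumb plunger with a flat round head, the top of it all at 64 mm. Origin: centre of the underside of the foot; z along the barrel, up.
- applicator_c: Spring-loaded applicator, loose, about 90 g, upright; all four look exactly alike. Grey round foot 42 mm across, 7 mm high; white ribbed barrel 30 mm across from 7 to 50 mm height (grasp it there); above it a grey thumb plunger with a flat round head, the top of it all at 64 mm. Origin: centre of the underside of the foot; z along the barrel, up.
- applicator_d: Spring-loaded applicator, loose, about 90 g, upright; all four look exactly alike. Grey round foot 42 mm across, 7 mm high; white ribbed barrel 30 mm across from 7 to 50 mm height (grasp it there); above it a grey thumb plunger with a flat round head, the top of it all at 64 mm. Origin: centre of the underside of the foot; z along the barrel, up.
- plunger_a (a joint): Plunger of this applicator, metres pushed down: 0 at rest (too close to 0 in all four to tell them apart), 0.008 fully down; springs back. Head 22 mm across, its top 64 mm above the underside at rest. Weak: yields from about 1.5 N, fully down under 3.5 N. Stiff: does not yield below 8 N, fully down at 12 to 15 N. Cannot be seen, only felt; how many are stiff is not told.
- plunger_b (a joint): Plunger of this applicator, metres pushed down: 0 at rest (too close to 0 in all four to tell them apart), 0.008 fully down; springs back. Head 22 mm across, its top 64 mm above the underside at rest. Weak: yields from about 1.5 N, fully down under 3.5 N. Stiff: does not yield below 8 N, fully down at 12 to 15 N. Cannot be seen, only felt; how many are stiff is not told.
- plunger_c (a joint): Plunger of this applicator, metres pushed down: 0 at rest (too close to 0 in all four to tell them apart), 0.008 fully down; springs back. Head 22 mm across, its top 64 mm above the underside at rest. Weak: yields from about 1.5 N, fully down under 3.5 N. Stiff: does not yield below 8 N, fully down at 12 to 15 N. Cannot be seen, only felt; how many are stiff is not told.
- plunger_d (a joint): Plunger of this applicator, metres pushed down: 0 at rest (too close to 0 in all four to tell them apart), 0.008 fully down; springs back. Head 22 mm across, its top 64 mm above the underside at rest. Weak: yields from about 1.5 N, fully down under 3.5 N. Stiff: does not yield below 8 N, fully down at 12 to 15 N. Cannot be seen, only felt; how many are stiff is not told.
- loop_tray: Tray for the stiff applicators; plain steel, fixed, open-topped: outside 150 mm (its x) by 76 mm (its y), 18 mm high, walls 3 mm, floor 3 mm thick. Holds three in a row along its x. It is the tray with a steel wire loop handle sticking out level, 22 mm, from each short end. The two trays stand side by side and may change places. Origin: centre of its underside; z up.
- plain_tray: Tray for the weak applicators; plain steel, fixed, open-topped: outside 150 mm (its x) by 76 mm (its y), 18 mm high, walls 3 mm, floor 3 mm thick. Holds three in a row along its x. It has no handles. The two trays stand side by side and may change places. Origin: centre of its underside; z up.
- microscope: Fixed microscope standing just right of the task's things, 250 mm deep, 210 mm wide and 460 mm high; its front edge is 60 mm behind the worktop's edge. Keep clear of it. Origin: about the middle of its base.
- vial: Bystander: small glass vial with a cap, 32 mm across, 70 mm high, standing loose among the applicators. Origin: centre of its underside.
- tape: Bystander: roll of paper tape lying flat, 67 mm across, 19 mm high, loose. Origin: centre of its underside.
- blue_carton: Bystander: flat blue carton, 76 x 31 x 22 mm, loose, long side along its x. Origin: centre of its underside.
- syringe: Bystander: capped syringe lying flat, 144 x 31 x 15 mm, loose, long side along its x. Origin: centre of its underside.
- ointment_tube: Bystander: ointment tube lying flat, 102 x 30 x 19 mm, loose, long side along its x. Origin: centre of its underside.
Not all that is in view belongs to the job. What is shaped like the applicator_d but green is not meant.

How it is judged (in metres and radians):
At the end, for the whole second after the job is handed in: Each stiff applicator stands upright (within 0.1 rad) on the floor of the tray with loop handles, each weak one on that of the tray without, at rest and released. The judge knows stiff ones by plungers that rest 0.02 mm higher, too little to measure (((value of joint plunger_a below -2.7e-05 m and x of applicator_a in the frame of loop_tray between -0.055 and 0.055 m and y of applicator_a in the frame of loop_tray between -0.02 and 0.02 m and z of applicator_a in the frame of loop_tray between -0.002 and 0.008 m) or (value of joint plunger_a above -2.7e-05 m and x of applicator_a in the frame of plain_tray between -0.055 and 0.055 m and y of applicator_a in the frame of plain_tray between -0.02 and 0.02 m and z of applicator_a in the frame of plain_tray between -0.002 and 0.008 m)) and angle between each of applicator_a, applicator_b, applicator_c, applicator_d's own z axis and vertical below 0.1 rad and linear speed of each of applicator_a, applicator_b, applicator_c, applicator_d below 0.02 m/s and contact force between the fingers and applicator_a below 0.05 N and ((value of joint plunger_b below -2.7e-05 m and x of applicator_b in the frame of loop_tray between -0.055 and 0.055 m and y of applicator_b in the frame of loop_tray between -0.02 and 0.02 m and z of applicator_b in the frame of loop_tray between -0.002 and 0.008 m) or (value of joint plunger_b above -2.7e-05 m and x of applicator_b in the frame of plain_tray between -0.055 and 0.055 m and y of applicator_b in the frame of plain_tray between -0.02 and 0.02 m and z of applicator_b in the frame of plain_tray between -0.002 and 0.008 m)) and contact force between the fingers and applicator_b below 0.05 N and ((value of joint plunger_c below -2.7e-05 m and x of applicator_c in the frame of loop_tray between -0.055 and 0.055 m and y of applicator_c in the frame of loop_tray between -0.02 and 0.02 m and z of applicator_c in the frame of loop_tray between -0.002 and 0.008 m) or (value of joint plunger_c above -2.7e-05 m and x of applicator_c in the frame of plain_tray between -0.055 and 0.055 m and y of applicator_c in the frame of plain_tray between -0.02 and 0.02 m and z of applicator_c in the frame of plain_tray between -0.002 and 0.008 m)) and contact force between the fingers and applicator_c below 0.05 N and ((value of joint plunger_d below -2.7e-05 m and x of applicator_d in the frame of loop_tray between -0.055 and 0.055 m and y of applicator_d in the frame of loop_tray between -0.02 and 0.02 m and z of applicator_d in the frame of loop_tray between -0.002 and 0.008 m) or (value of joint plunger_d above -2.7e-05 m and x of applicator_d in the frame of plain_tray between -0.055 and 0.055 m and y of applicator_d in the frame of plain_tray between -0.02 and 0.02 m and z of applicator_d in the frame of plain_tray between -0.002 and 0.008 m)) and contact force between the fingers and applicator_d below 0.05 N); the robot touches nothing.
It fails at once if an applicator is knocked over (tilted more than 1 rad) (angle between any of applicator_a, applicator_b, applicator_c, applicator_d's own z axis and vertical above 1 rad).
It fails at once if a bystander (vial, tape roll, blue carton, syringe, ointment tube) is moved more than 30 mm (distance of any of vial, tape, blue_carton, syringe, ointment_tube from where it was at the start of the episode above 0.03 m).
It also fails if it takes over 69 s, if anything falls off the work surface, if the arm or the gripper's body presses on something with over 40 N, if the wrist force passes 120 N, or if a joint passes its speed limit or range.

## Working session

There is one attempt and no reset: what is moved stays moved. The work goes in short steps, each a Python script; the robot and the scene stay as the last script left them, time stands still between calls to the robot, and variables do not carry over. Pictures are saved under pics/ and viewed, at most 10 in all, crops included, and the job is handed in when it is done.

```bash
mkdir -p pics; ls; python3 - <<'E'
from plant import ctrl, sensors, optics
import cv2, numpy as np
for n in ("scene","top"):
    im,d=optics.grab_frame(n); p=optics.camera_params(n)
    cv2.imwrite(f"pics/{n}0.png",im[:,:,::-1]); np.savez(f"{n}0.npz",im=im,d=d,**p)
    print(n,p["mtx"].round(1).tolist(),p["R"].round(3).tolist(),p["t"].round(1).tolist(),(-p["R"].T@p["t"]).round(0),(d==0).mean())
s=sensors.read_state();print(s["t"],s["eef_rot"].round(2).tolist(),s["grip_width"],s["force"],ctrl.tcp_to_tips)
E
```

```text
pics
scene [[489.0, 0.0, 320.2], [0.0, 489.0, 192.2], [0.0, 0.0, 1.0]] [[-0.591, -0.807, 0.008], [-0.576, 0.415, -0.704], [0.565, -0.42, -0.71]] [346.0, 359.2, 1320.1] [-334.  684. 1188.] 0.0038671875
top [[485.7, 0.0, 321.5], [0.0, 485.7, 194.8], [0.0, 0.0, 1.0]] [[0.001, -1.0, 0.01], [-0.991, -0.003, -0.135], [0.135, -0.01, -0.991]] [15.1, 579.5, 1688.8] [ 346.   33. 1751.] 0.00388671875
0.1 [[0.93, 0.37, -0.0], [0.37, -0.93, 0.0], [0.0, -0.0, -1.0]] 85.39263518465262 [-0.21429687 -0.1863285   0.00629231] 25.0
```

View pics/scene0.png

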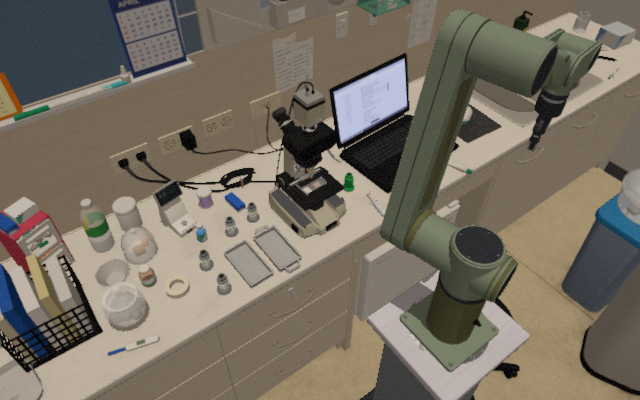

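View pics/top0.png

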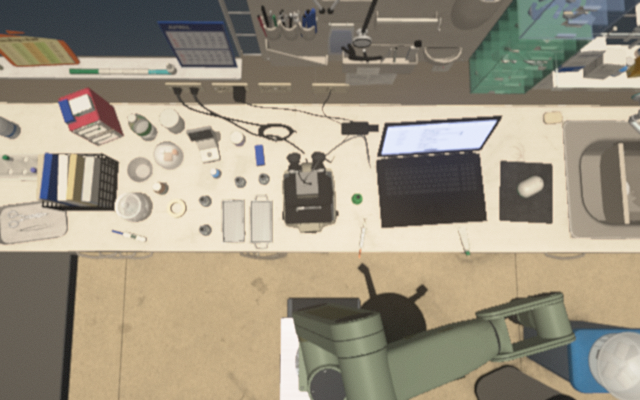

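The applicators are at about top (264,180), (240,181), (205,200), (205,230), and scene (251,212), (230,226), (205,260), (223,284). The trays are at about top (233,222) and (261,222). I'll zoom in to confirm the handles.

```bash
python3 - <<'E'
import cv2
a=cv2.imread("pics/top0.png")[130:255,130:340]; b=cv2.imread("pics/scene0.png")[170:310,130:350]
a=cv2.resize(a,(500,298),interpolation=cv2.INTER_CUBIC);b=cv2.resize(b,(440,280),interpolation=cv2.INTER_CUBIC)
import numpy as np
o=np.zeros((590,500,3),'u1');o[:298]=a;o[300:580,:440]=b;cv2.imwrite("pics/crop1.png",o)
E
```

```text
(no output)
```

View pics/crop1.png

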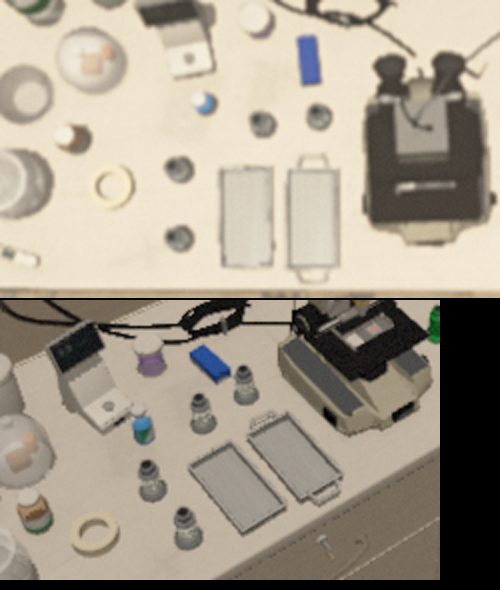

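The loop tray is the right one (top (261,222)), with handles at both ends. The plain tray is the left one (top (233,222)). Next I'll measure heads, trays and bystanders in both views.

```bash
cat > vis.py <<'E'
import numpy as np, cv2
def world(im,d,p):
    v,u=np.mgrid[:d.shape[0],:d.shape[1]]
    c=np.stack([u+0.,v+0.,np.ones(d.shape)],-1)@np.linalg.inv(p["mtx"]).T*d[...,None]
    W=(c-p["t"])@p["R"]; W[d==0]=-9999
    return W
def ray(p,uv,z):
    r=p["R"].T@np.linalg.solve(p["mtx"],[*uv,1]); o=-p["R"].T@p["t"]
    return o+r*(z-o[2])/r[2]
def tri(ps,uvs):
    A=[];b=[]
    for p,uv in zip(ps,uvs):
        r=p["R"].T@np.linalg.solve(p["mtx"],[*uv,1]); r/=np.linalg.norm(r); o=-p["R"].T@p["t"]
        M=np.eye(3)-np.outer(r,r); A.append(M); b.append(M@o)
    return np.linalg.lstsq(np.vstack(A),np.hstack(b),rcond=None)[0]
E
python3 - <<'E'
from vis import *
D={n:dict(np.load(n+"0.npz")) for n in("scene","top")}
W={n:world(D[n]["im"],D[n]["d"],D[n]) for n in D}
for n in D:
    w=W[n]; b=(w[...,0]>330)&(w[...,0]<760)&(w[...,1]>40)&(w[...,1]<460)
    print(n,"table z",np.median(w[...,2][b]))
    m=((w[...,2]>9)&b).astype('u1')
    k,l,s,c=cv2.connectedComponentsWithStats(m,connectivity=8)
    for i in range(1,k):
        if s[i,4]<12: continue
        q=w[l==i]; top=q[q[:,2]>q[:,2].max()-8]
        uvs=np.argwhere((l==i)&(w[...,2]>q[:,2].max()-8))[:,::-1].mean(0)
        print(" c",c[i].round(1),"n",s[i,4],"xyz",q[:,:2].mean(0).round(0),"rng",q.min(0).round(0),q.max(0).round(0),"top",top.mean(0).round(0),uvs.round(1),np.median(D[n]["im"][l==i],axis=0))
E
```

```text
scene table z -0.79364287055472
 c [301.7 166.9] n 6140 xyz [549.  97.] rng [441.  40.   9.] [737. 163. 506.] top [564.  62. 502.] [307.3  78.1] [76. 74. 68.]
 c [235.3 201.7] n 189 xyz [722. 247.] rng [688. 226.   9.] [760. 265.  28.] top [724. 246.  23.] [235.1 200.7] [ 40.  79. 147.]
 c [252.2 211.5] n 156 xyz [636. 232.] rng [621. 213.  10.] [657. 247.  68.] top [641. 229.  64.] [251.3 204.8] [113.  110.  104.5]
 c [186.7 224.4] n 670 xyz [710. 423.] rng [638. 387.   9.] [760. 460.  79.] top [677. 413.  73.] [192.2 221.7] [173. 163. 151.]
 c [230.5 225.9] n 166 xyz [623. 317.] rng [611. 299.   9.] [641. 331.  70.] top [629. 314.  65.] [229.4 218.9] [115.  112.  105.5]
 c [277.9 246.8] n 377 xyz [486. 233.] rng [389. 195.   9.] [584. 277.  25.] top [479. 234.  19.] [278.9 247.8] [149. 142. 132.]
 c [248.9 262. ] n 321 xyz [487. 334.] rng [409. 293.   9.] [566. 379.  26.] top [486. 337.  21.] [248.  261.9] [146. 139. 130.]
 c [205.  259.4] n 188 xyz [553. 439.] rng [541. 419.   9.] [572. 459.  68.] top [559. 437.  65.] [203.3 252.5] [113.5 111.  105. ]
 c [223.1 283. ] n 201 xyz [4
[... 859 characters left out ...]
. 314.  70.] [236.7 178.7] [143.5 138.5 128.5]
 c [204.3 200.3] n 94 xyz [558. 430.] rng [541. 416.   9.] [578. 448.  70.] top [561. 435.  65.] [201.7 198.6] [141.  135.  124.5]
 c [259.6 220.4] n 224 xyz [490. 237.] rng [388. 195.   9.] [582. 273.  28.] top [487. 235.  23.] [259.8 221. ] [197.5 188.  171. ]
 c [233.3 224.7] n 168 xyz [474. 330.] rng [409. 290.   9.] [567. 373.  29.] top [483. 333.  24.] [232.2 222.1] [197.  187.5 171. ]
 c [223.1 204.5] n 27 xyz [547. 369.] rng [523. 354.   9.] [563. 374.  25.] top [551. 367.  21.] [223.3 203. ] [186. 176. 161.]
 c [204.2 229.1] n 92 xyz [456. 427.] rng [441. 411.   9.] [477. 442.  73.] top [457. 430.  68.] [201.9 228.4] [139.5 135.  124. ]
```

Measured positions:

| Thing | x, y (mm) | Notes |
|---|---|---|
| Applicator 1 | 641, 228 | heads of all four come out at about 65, as given |
| Applicator 2 | 630, 314 | |
| Applicator 3 | 560, 436 | |
| Applicator 4 | 456, 432 | |
| Loop tray centre | 487, 235 | |
| Plain tray centre | 487, 334 | |

Before moving I'll check the arm's clearance to the microscope.

```bash
python3 - <<'E'
from vis import *
from plant import ctrl,sensors
W=np.vstack([world(None,d["d"],d).reshape(-1,3) for d in (dict(np.load(n+"0.npz")) for n in("scene","top"))])
for y0 in range(0,180,20):
    print(y0,[int(max(W[(abs(W[:,0]-x)<20)&(abs(W[:,1]-y0-10)<10),2],default=-1)) for x in range(420,780,40)])
R=np.array([[-1,0,0],[0,1,0],[0,0,-1.]])
A=[];b=[]
for x,y,z in [(641,228,60),(487,235,100),(456,432,60),(559,435,150),(487,334,60),(250,240,330),(629,314,120)]:
    q=ctrl.solve_ik([x,y,z],R)
    if q is None: print("none",x,y,z); continue
    q=np.array(q); print((x,y,z),q.round(2).tolist(),"az",np.arctan2(y,x).round(2))
    s,c=np.sin,np.cos;e=q[1]+q[2]
    A+= [[s(q[1]),s(e),c(e),1,0],[c(q[1]),c(e),-s(e),0,1]]; b+=[np.hypot(x,y),z]
k,res,*_=np.linalg.lstsq(np.array(A),np.array(b),rcond=None);print("L1,L2,off,a0,h-d",k.round(1),res)
E
```

```text
0 [12, 140, 337, 339, 346, 373, 373, 176, 5]
20 [9, 142, 337, 460, 458, 463, 382, -1, 3]
40 [9, 142, 398, 492, 509, 450, 376, 6, 7]
60 [8, 140, 396, 503, 506, 352, 255, 39, 8]
80 [6, 144, 399, 461, 490, 424, 380, 7, 16]
100 [19, 137, 338, 340, 357, 380, 383, 93, 15]
120 [7, 144, 332, 333, 333, 374, 372, 5, 8]
140 [8, 139, 138, 140, 140, 62, 64, 7, 12]
160 [8, 9, 39, 8, 51, 44, 27, 10, 9]
(641, 228, 60) [0.21, 0.62, 1.4, -0.0, 1.12, -1.36] az 0.34
(487, 235, 100) [0.29, 0.32, 1.76, -0.0, 1.07, -1.28] az 0.45
(456, 432, 60) [0.62, 0.53, 1.54, -0.0, 1.07, -0.95] az 0.76
(559, 435, 150) [0.54, 0.57, 1.27, -0.0, 1.3, -1.03] az 0.66
(487, 334, 60) [0.45, 0.47, 1.65, -0.0, 1.03, -1.12] az 0.6
(250, 240, 330) [0.51, -0.37, 1.93, -0.0, 1.59, -1.06] az 0.76
(629, 314, 120) [0.34, 0.59, 1.3, -0.0, 1.25, -1.23] az 0.46
L1,L2,off,a0,h-d [449.  499.7  93.6   8.6  -3.5] [0.74552452]
```

```bash
python3 - <<'E'
from vis import *
for n in("scene","top"):
    d=dict(np.load(n+"0.npz")); W=world(None,d["d"],d).reshape(-1,3)
    f=np.array([.222,-.975]);l=np.array([.975,.222])
    r=W[:,:2]@f; s=W[:,:2]@l
    for r0 in range(-80,660,60):
        m=(abs(r-r0)<30)&(abs(s)<250)&(W[:,2]>150)&(W[:,2]<1000)
        if m.any(): print(n,r0,"lat",np.percentile(s[m],[1,50,99]).round(),"z",np.percentile(W[m,2],[1,50,99]).round())
E
```

```text
scene -80 lat [-76.  19. 211.] z [154. 288. 350.]
scene -20 lat [-84. 150. 213.] z [164. 352. 604.]
scene 40 lat [-67. 149. 213.] z [327. 710. 774.]
scene 100 lat [ 22. 133. 210.] z [399. 774. 782.]
scene 160 lat [22. 33. 66.] z [643. 682. 751.]
scene 220 lat [32. 33. 44.] z [616. 669. 709.]
scene 280 lat [32. 34. 50.] z [593. 645. 689.]
scene 340 lat [34. 36. 62.] z [577. 613. 660.]
scene 400 lat [30. 36. 80.] z [540. 592. 617.]
scene 460 lat [ 30.  31. 139.] z [527. 594. 611.]
scene 520 lat [ 29.  78. 135.] z [254. 422. 599.]
scene 580 lat [ 27.  60. 137.] z [325. 579. 591.]
top -80 lat [-17. 106. 216.] z [217. 311. 354.]
top -20 lat [-27.  87. 218.] z [280. 349. 595.]
top 40 lat [-32. 159. 218.] z [300. 708. 776.]
top 100 lat [ 62. 150. 218.] z [477. 776. 784.]
top 160 lat [ 39. 105. 216.] z [674. 740. 767.]
top 220 lat [ 37.  95. 140.] z [643. 708. 725.]
top 280 lat [ 35.  94. 140.] z [616. 679. 697.]
top 340 lat [ 41.  95. 138.] z [593. 651. 669.]
top 400 lat [ 32.  96. 143.] z [551. 613. 639.]
top 460 lat [ 31.  86. 143.] z [528. 604. 614.]
top 520 lat [ 32.  81. 144.] z [366. 566. 602.]
top 580 lat [ 32.  93. 145.] z [377. 583. 593.]
top 640 lat [106. 109. 140.] z [290. 298. 529.]
```

```bash
cat > job.py <<'E'
from plant import ctrl,sensors,optics
import numpy as np
R=np.array([[-1,0,0],[0,1,0],[0,0,-1.]])
S=sensors.read_state
def press(x,y):
    """closed fingertips down on the plunger; True = stiff. Ends 5 mm above the stop."""
    tip=ctrl.tcp_to_tips
    ctrl.gripper_to(0)
    ctrl.move_l([x,y,74+tip],R,vel=300)
    f0=S()["force"].copy()
    hit=ctrl.move_l([x,y,54+tip],vel=12,threshold=5)
    s=S(); z=s["eef_pos"][2]-tip
    print("press hit",hit,"tip z %.1f"%z,"df",(s["force"]-f0).round(1),"t %.1f"%s["t"],"tips",ctrl.tcp_to_tips,"w %.1f"%s["grip_width"])
    ctrl.move_l([x,y,74+tip],vel=150)
    return hit,z
E
python3 - <<'E'
from job import *
ctrl.set_joints([-1.347,-.37,1.93,0,1.59,-.15]); ctrl.gripper_to(0,30)
ctrl.set_joints([.51,-.37,1.93,0,1.59,-1.06]); print("t",S()["t"],S()["eef_pos"])
ctrl.move_ptp([456,432,140],R); print("t",S()["t"],S()["force"].round(1))
press(456,432); print(S()["t"])
E
```

```text
t 3.825 [249.4893288  237.68662202 327.19598048]
t 5.1083 [0.1 0.4 0.2]
press hit True tip z 56.1 df [-1.2  0.4  4.1] t 7.0 tips 25.0 w -0.2
7.25
```

Applicator 4 yielded the full 8 mm, stopping at 56.1, so it is weak. I'll grasp it and place it in the plain tray.

```bash
cat >> job.py <<'E'
def place(x,y,tx,ty):
    ctrl.gripper_to(58)
    ctrl.move_l([x,y,45],R,vel=150)
    ctrl.gripper_to(20,30)
    s=S(); print("grip w %.1f f %.1f"%(s["grip_width"],s["grasp_force"]),s["force"].round(1))
    assert s["grip_width"]>24
    ctrl.move_l([x,y,140],vel=200)
    ctrl.move_l([tx,ty,140],vel=250)
    ctrl.move_l([tx,ty,62],vel=200)
    hit=ctrl.move_l([tx,ty,46],vel=40,threshold=3)
    s=S(); print("set",hit,s["eef_pos"].round(1),"w %.1f"%s["grip_width"])
    ctrl.gripper_to(58)
    ctrl.move_l([tx,ty,140],vel=200)
    print("t",S()["t"])
E
python3 - <<'E'
from job import *
place(456,432,441,334)
im,d=optics.grab_frame("scene")
import cv2; cv2.imwrite("pics/s1.png",cv2.resize(im[170:310,130:350,::-1],(660,420),interpolation=cv2.INTER_CUBIC))
E
```

```text
grip w 29.2 f 30.1 [ 0.6 -0.4  4. ]
set True [442.  334.7  49.3] w 29.5
t 11.8083
```

View pics/s1.png

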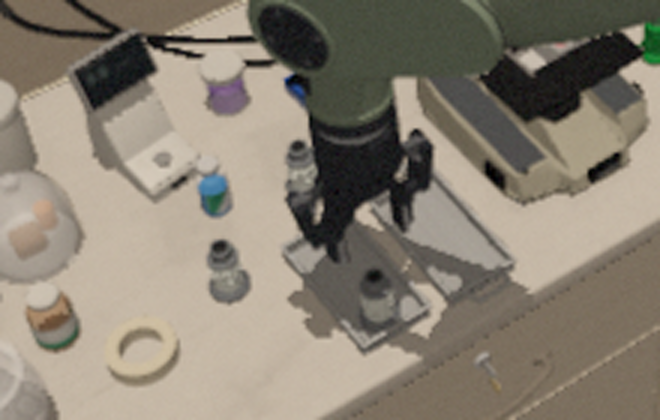

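Applicator 4 stands upright in the plain tray, at crop (377,298). Next is applicator 3.

```bash
cat >> job.py <<'E'
def do(x,y,n):
    ctrl.move_l([x,y,140],R,vel=250)
    hit,z=press(x,y)
    if not hit or not(z<58 or 61<z<67): print("unclear"); return
    k="weak" if z<58 else "stiff"
    sx=[441,487,533][n[k]]; n[k]+=1; print(k)
    place(x,y,sx,334 if k=="weak" else 235)
    return n
E
python3 - <<'E'
from job import *
print(do(560,436,dict(weak=1,stiff=0)))
E
```

```text
press hit True tip z 64.2 df [-0.4 -1.3  6.8] t 14.4 tips 25.0 w 0.2
stiff
grip w 29.1 f 30.1 [0.2 0.3 4.4]
set True [442.4 235.6  49.6] w 28.9
t 19.7833
{'weak': 1, 'stiff': 1}
```

Applicator 3 did not yield, stopping at 64.2, so it is stiff. It is now in the loop tray. Applicator 2 is next.

```bash
python3 - <<'E'
from job import *
n=do(630,314,dict(weak=1,stiff=1)); print(n)
im,d=optics.grab_frame("scene")
import cv2; cv2.imwrite("pics/s2.png",cv2.resize(im[170:310,130:350,::-1],(660,420),interpolation=cv2.INTER_CUBIC))
E
```

```text
press hit True tip z 56.1 df [-0.1 -0.3  5.2] t 23.0 tips 25.0 w 0.2
weak
grip w 29.0 f 30.1 [ 0.2 -0.5  3.9]
set True [488.4 334.7  49.6] w 29.0
t 27.9917
{'weak': 2, 'stiff': 1}
```

View pics/s2.png

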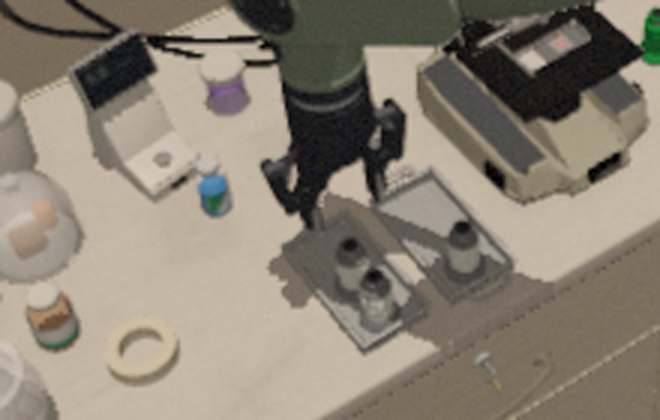

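Two applicators stand in the plain tray, at crop (351,265) and (377,298), and one in the loop tray at (463,250). All are upright. The last is applicator 1.

```bash
python3 - <<'E'
from job import *
n=do(641,228,dict(weak=2,stiff=1)); print(n)
p=S()["eef_pos"]
ctrl.move_l([p[0],p[1],200],vel=250); ctrl.move_ptp([250,240,330],R)
import cv2
from vis import *
for k in("scene","top"):
    im,d=optics.grab_frame(k);p=optics.camera_params(k);w=world(im,d,p)
    if k=="scene": cv2.imwrite("pics/s3.png",cv2.resize(im[170:310,130:350,::-1],(660,420),interpolation=cv2.INTER_CUBIC))
    m=((w[...,2]>40)&(w[...,2]<80)&(w[...,0]>380)&(w[...,0]<700)&(w[...,1]>175)&(w[...,1]<470)).astype('u1')
    c,l,s,_=cv2.connectedComponentsWithStats(m)
    for i in range(1,c):
        if s[i,4]>5: print(k,w[l==i].mean(0).round(0),w[l==i].max(0).round(0))
print(S()["t"])
E
```

```text
press hit True tip z 64.2 df [-0.3 -0.6  5.9] t 30.8 tips 25.0 w 0.0
stiff
grip w 29.2 f 30.0 [-0.1 -0.3  4.4]
set True [488.5 235.4  49.5] w 29.5
t 35.775
{'weak': 2, 'stiff': 2}
scene [653. 403.  58.] [671. 417.  74.]
scene [484. 239.  57.] [499. 253.  73.]
scene [437. 239.  56.] [452. 253.  71.]
scene [483. 338.  57.] [501. 352.  71.]
scene [437. 338.  57.] [451. 352.  71.]
top [657. 396.  59.] [674. 413.  76.]
top [488. 332.  60.] [502. 347.  78.]
top [489. 234.  58.] [503. 249.  74.]
top [442. 332.  58.] [457. 350.  72.]
top [442. 233.  58.] [457. 248.  73.]
37.3167
```

View pics/s3.png

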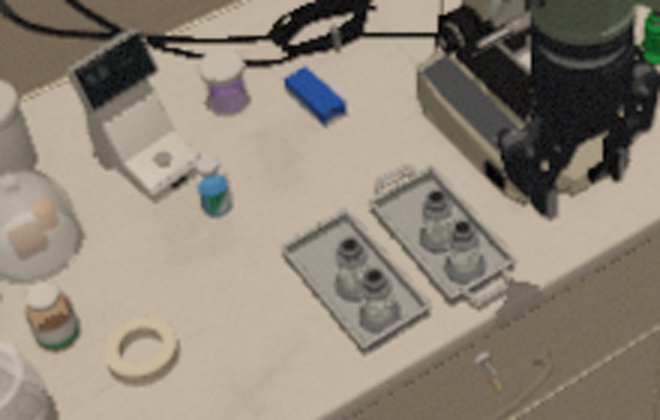

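All four stand upright, the stiff pair in the loop tray (crop (437,220), (463,250)) and the weak pair in the plain tray (crop (351,265), (377,298)). The vial, tape and carton haven't moved and the arm is clear, so I'm handing the job in.

```bash
python3 -c "
from plant import ctrl
print(ctrl.finish_job())"
```

```text
the job is handed in; nothing more can be done
None
```

I handed the job in at about 37 s: the two stiff applicators stand upright in the loop-handled tray and the two weak ones in the plain tray, none knocked over and no bystander seen to move; the judge's result was not shown.

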